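# Seat a turned handle blank in the V-cradle and hold it down

## Task

Set up for drilling a chisel handle: first push the loose wooden V-cradle across the bench until its long side (parallel to the V) sits squarely against the bench stop, about centred on the stop. Then take the round handle blank from its rack and lay it in the V, sticking out about evenly at both ends, and press it down with light steady pressure (roughly the weight of a one-kilo bag) so that it bears on both slopes of the V. Finish while holding it there: do not let go or stop pressing at the end, and leave the plane, the glue bottle and the jar alone.

Things in the scene. Friction and masses are not known exactly. Their poses are not given: they have to be found in the camera images.
- cradle: Loose mid-brown wooden V-cradle, about 0.35 kg, 90 (x) x 110 (y) x 44 mm high; origin: centre of underside, z up. A 12 mm base board carries two V-yokes 25 mm thick, at y = 30..55 and -55..-30 mm; the open gap between, 60 mm wide, takes the fingers. The V runs along y. Flat outer sides at x = +-45 mm, to be pushed low on the -x side. Starts 65-115 mm short of the stop, within 12 mm of its middle.
- flank_near: The 45 degree slopes of the V on the cradle's -x (robot's) side, one on each yoke, part of the cradle, waxed and slippery (friction about 0.25 with the blank); origin and axes as the cradle's. They rise from the V's bottom line (x = 0, 20 mm up) to x = -24 mm, 44 mm up. The seated blank's axis lies 45.5 mm above the cradle's underside, over x = 0.
- flank_far: The 45 degree slopes of the V on the cradle's +x (stop's) side, one on each yoke, part of the cradle, waxed and slippery (friction about 0.25 with the blank); origin and axes as the cradle's. They rise from the V's bottom line (x = 0, 20 mm up) to x = +24 mm, 44 mm up.
- bench_stop: Bench stop: dark wooden batten fixed on the bench, 30 (x) x 120 (y) x 25 mm high, two screw heads on top. Origin: centre of its underside. Its -x face, 15 mm from the origin, looks to the robot, turned by up to 0.2 rad. The cradle's +x side goes flat against it: cradle origin then 60 mm from the stop's, in the stop's -x direction.
- blank: Dark hardwood handle blank: round bar 36 mm in diameter, 170 mm long, with a thinner stub (24 mm diameter, 12 mm long) on each end; about 0.14 kg, rigid, both ends alike. Origin: its centre, on its axis; y runs along the bar. Starts lying in the rack, its axis 35.4 mm above the bench.
- rack: Fixed grey plastic rack, to the robot's left or right: base board 70 (x) x 140 (y) x 5 mm, with two notched rests 22 mm high and 15 mm thick at y = +-55 mm. The blank lies in the notches along y, over x = 0; between the rests a 95 mm wide gap takes the fingers. Origin: centre of its underside.
- plane: Bystander: small steel bench plane with a dark wooden knob and handle, 50 by 160 mm, 95 mm high, on the other side of the bench from the rack. Origin: centre of its underside.
- glue: Bystander: white plastic glue bottle, 54 mm diameter, 140 mm high, standing far to the left of the stop. Origin: centre of its underside.
- tin: Bystander: squat amber glass jar with steel lid, 70 mm diameter, 60 mm high, far to the right of the stop. Origin: centre of its underside.

How it is judged:
By the outcome, as a careful person would: the job done as asked, in the order asked, and still so for the second after the job is handed in, while the arm keeps its last pose, push and grip.
It also fails if it takes over 48 s, if anything falls off the work surface, if the arm or the gripper's body presses on something with over 40 N, if the wrist force passes 120 N, or if a joint passes its speed limit or range.

## Robot

A 6-joint arm with a two-finger parallel gripper is mounted at the origin on the work surface. World frame = base frame: x ahead of the robot, y to its left, z up, the work surface at z = 0. Lengths are in m, angles in rad, forces in N, time in s.
With the tool pointing down it reaches from about 0.425 to 1.125 m from the base axis. Payload 14.9 kg.
Tool frame: the origin (TCP) lies at the very end of the fingers, on their centre line; the grasp point (between the pads) lies 19 mm behind it; z points along the fingers, y is the line along which they close (so a half turn about z gives the same grasp; the last joint's range is limited). The gripper opens to 91 mm and grips with 3 to 60 N. Pads are 32 mm wide; open, the fingers measure 118 mm over their backs; the gripper's body (76 mm by 178 mm) begins 60 mm behind the grasp point.
Start: joints at [-0.033, 0.379, 1.734, -0, 1.028, -0.033], TCP at [0.7, -0, 0.214] pointing down, gripper open.
Joint ranges: [-2.77, 2.77], [-0.74, 2.19], [0, 2.66], [-1.06, 4.2], [0.31, 2.87], [-3.08, 3.08]. Speed limits (rad/s): [1.89, 1.89, 2.39, 3.14, 3.14, 3.14].

## Interface

Orientations are given as a unit quaternion [w, x, y, z].
In Python, from rig import bot, imaging gives the robot as it stands.
- The arm moves only by the tool tcp_steps, called as name(argument=value, ...) on one line, values as JSON. Schema: {"type":"object","properties":{"deltas":{"type":"object","properties":{"segments":{"type":"array","items":{"type":"array","items":{"type":"number"},"minItems":7,"maxItems":7},"minItems":1,"maxItems":10}},"additionalProperties":false,"required":["segments"]},"only":{"type":"string"},"quiet":{"type":"boolean"},"lines":{"type":"string"}},"required":["deltas"],"additionalProperties":false}. deltas is an object whose key "segments" holds a list of rows, 1 to 10 of them, each of 7 numbers: dx, dy, dz in m, then a rotation vector rx, ry, rz in rad, then the finger opening in m; each row is the pose to reach, as a shift and turn from the pose commanded when the call began, along the tool's axes at that moment; what a row does not reach only later rows make up. A row lasts 1/8 s, in which the tool goes at most 0.0625 m and 0.188 rad, less where a joint would pass 70% of its speed; a pose out of reach is approached as far as the arm can. The fingers move at their own pace and stop on an object; the grip force is fixed at half the most. Time passes only in rows, so rows that do not move let the fingers close. The tool returns the time, the measured TCP pose, the force, the opening and the grip force at its end. only (a regular expression) keeps the lines of the reply that match it, lines (a string "A,B") keeps lines A to B, and quiet returns only ok. Input that does not fit is refused with a message, and nothing moves.
- bot.read_state(): the state, without advancing time (a new reading comes with each control period).
- imaging.read_camera(name): name is "scene" or "side" or "wrist"; returns a dict with "color" (420x560x3 uint8, red, green, blue), "fov_y" (degrees; the focal length in pixels is half the picture's height over the tangent of half this angle, whatever the lens; pixels are square), "cx", "cy" (the principal point, pixels), "dist_coeffs" ([k1, k2, p1, p2, k3] as OpenCV has them; the pictures are not rectified), "extrinsics" (4x4, takes a point from world to camera coordinates); the wrist camera has in their place "hand_eye" (4x4, takes a point from camera to tool coordinates, whose origin is the TCP and whose axes are the flange's). Camera axes: x right, y down, z forward; pixel columns grow to the right and rows downward; lengths in m; the calibration is good to about 2 mm. A picture is of the moment at which its call begins: read the wrist's pose just before it. There is no depth.
- bot.finish_job(): hands the job in; it is judged then, once.
The state is a dict: "t": time; "joint_positions": joint angles; "dq": joint speeds; "joint_efforts": joint torques, N m; "ee_pos": TCP position; "ee_rot": TCP orientation; "contact_force": force on the tool from outside, world axes, zero at the start; "wrist_torque": the same for the moment, N m; "finger_gap": finger opening in m; "gripper_force": force on a finger pad.
Only numpy, scipy, OpenCV 4.12 (cv2) and the standard library are available. Lean on these libraries where they do the work, as an engineer would, in place of code of your own. Each camera call takes 0.05 s, during which the arm holds its last target. There are 200 camera calls.

## Working session

There is one attempt and no reset: what is moved stays moved. The work goes in short steps, Python scripts to look and compute and a tool call to move; the robot and the scene stay as the last step left them, time stands still between calls to the robot, and variables do not carry over. Pictures are saved under pics/ and viewed, at most 10 in all, crops included, and the job is handed in when it is done.

```bash
mkdir -p pics; cat > h.py <<'E'
import numpy as np, cv2, json
from rig import bot, imaging
from scipy.spatial.transform import Rotation as R
def snap(n,f):
    s=bot.read_state(); d=imaging.read_camera(n); cv2.imwrite(f'pics/{f}.png',d['color'][:,:,::-1])
    h=d['color'].shape[0]; fl=h/2/np.tan(np.radians(d['fov_y'])/2)
    K=np.array([[fl,0,d['cx']],[0,fl,d['cy']],[0,0,1]])
    if n=='wrist':
        q=s['ee_rot']; T=np.eye(4); T[:3,:3]=R.from_quat([q[1],q[2],q[3],q[0]]).as_matrix(); T[:3,3]=s['ee_pos']
        E=np.linalg.inv(T@np.array(d['hand_eye']))
    else: E=np.array(d['extrinsics'])
    json.dump(dict(K=K.tolist(),D=list(map(float,d['dist_coeffs'])),E=E.tolist()),open(f'pics/{f}.json','w'))
def ld(f):
    c=json.load(open(f'pics/{f}.json')); return np.array(c['K']),np.array(c['D']),np.array(c['E'])
def ray(f,px,z):
    K,D,E=ld(f); u=cv2.undistortPoints(np.array([[px]],float),K,D)[0,0]
    Ci=np.linalg.inv(E); o=Ci[:3,3]; v=Ci[:3,:3]@[u[0],u[1],1]
    return o+v*(z-o[2])/v[2]
def proj(f,P):
    K,D,E=ld(f); return cv2.projectPoints(np.array(P,float),cv2.Rodrigues(E[:3,:3])[0],E[:3,3],K,D)[0][:,0]
E
python3 - <<'E'
from h import *
s=bot.read_state(); print(s['t'],s['ee_pos'],s['ee_rot'],s['contact_force'])
for n in('scene','side'):
    snap(n,n+'0'); K,D,E=ld(n+'0'); print(n,np.linalg.inv(E)[:3,3],D)
a=cv2.imread('pics/scene0.png');cv2.imwrite('pics/scene0b.png',cv2.resize(a,(800,600),interpolation=3))
a=cv2.imread('pics/side0.png');cv2.imwrite('pics/side0b.png',cv2.resize(a,(800,600),interpolation=3))
E
```

```text
0.0 [6.99603857e-01 2.12629576e-05 2.13285155e-01] [-3.99168008e-04  7.07093899e-01  7.07119447e-01 -3.81405309e-04] [ 0.2205766   0.51112927 -0.51930609]
scene [1.20925707 0.734076   0.88296961] [-0.05410719  0.          0.          0.          0.        ]
side [0.52565265 0.66330768 0.73267764] [-0.04959899  0.          0.          0.          0.        ]
```

View pics/scene0b.png

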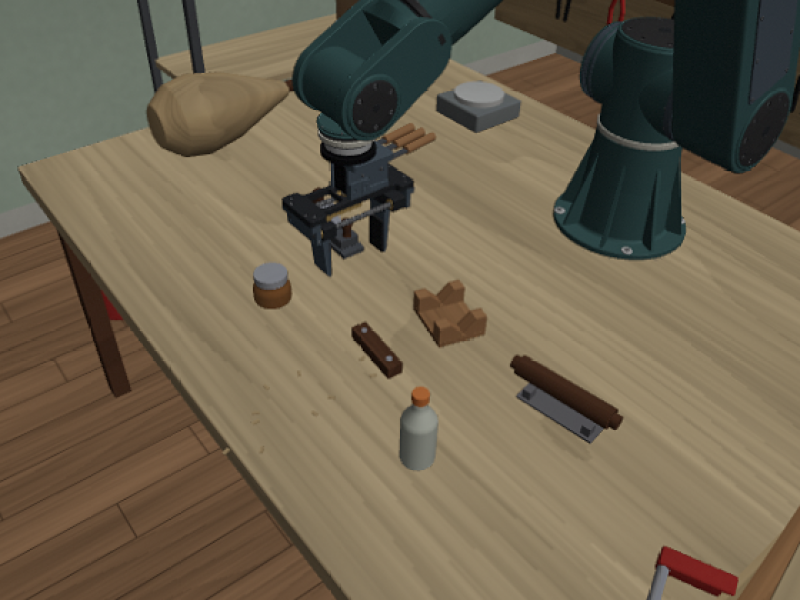

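View pics/side0b.png

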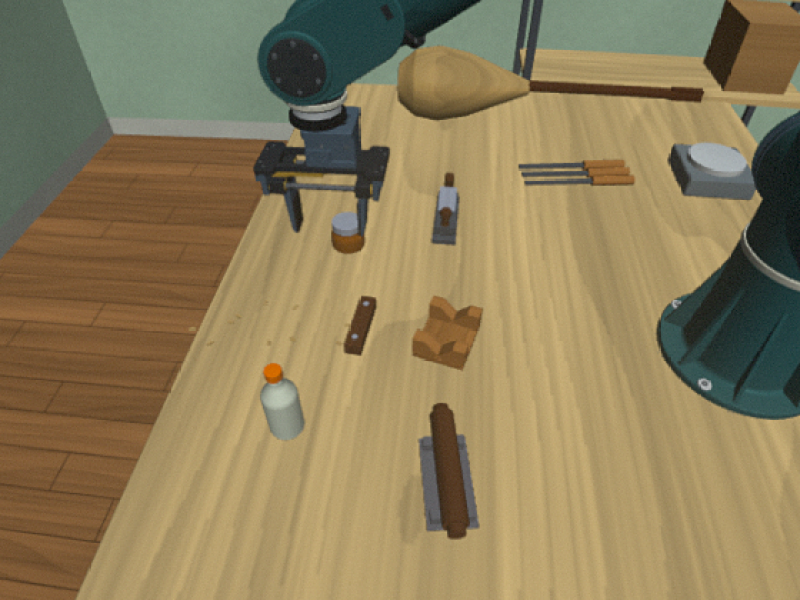

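The scene view shows the stop at about (377,349), the cradle at (450,312) and the blank from (515,362) to (617,420). The side view shows the same layout. I'll enlarge both to measure.

```bash
python3 - <<'E'
from h import *
a=cv2.imread('pics/scene0.png')[190:315,240:440];cv2.imwrite('pics/c1.png',cv2.resize(a,None,fx=4,fy=4,interpolation=cv2.INTER_CUBIC))
b=cv2.imread('pics/side0.png');b1=b[200:265,235:345];b2=b[275:380,285:340]
l=cv2.resize(b1,None,fx=4.5,fy=4.5,interpolation=cv2.INTER_CUBIC);r=cv2.resize(b2,None,fx=4.5,fy=4.5,interpolation=cv2.INTER_CUBIC)
o=np.zeros((480,760,3),np.uint8);o[:l.shape[0],:l.shape[1]]=l;o[:r.shape[0],500:500+r.shape[1]]=r
cv2.imwrite('pics/c2.png',o)
E
```

```text
(no output)
```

View pics/c1.png

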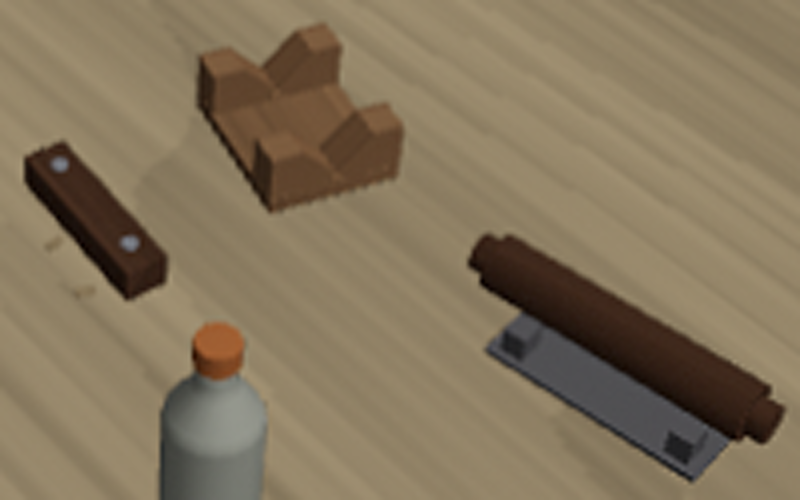

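View pics/c2.png

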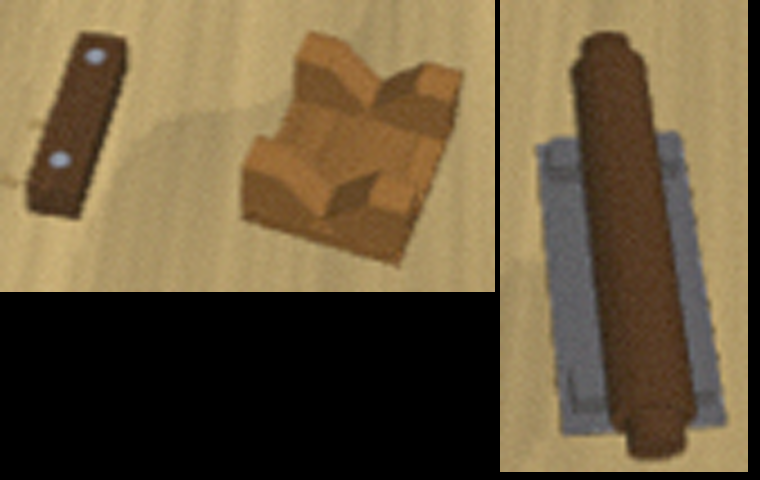

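```bash
cat > fit.py <<'E'
from h import *
from scipy.optimize import least_squares
def fit(obs,x0):  # obs: (cam,(u,v),(lx,ly,z))
    def w(p,l): c,s=np.cos(p[2]),np.sin(p[2]); return [p[0]+c*l[0]-s*l[1],p[1]+s*l[0]+c*l[1],l[2]]
    f=lambda p:np.array([proj(c,[w(p,np.array(l)/1e3)])[0]-u for c,u,l in obs]).ravel()
    r=least_squares(f,x0,loss='soft_l1'); print(np.round(r.x,4)); print(np.round(f(r.x).reshape(-1,2),1).tolist()); return r.x
E
cat > m1.py <<'E'
from fit import *
S=lambda u,v:('scene0',np.array([240+(u+.5)/4-.5,190+(v+.5)/4-.5]))
T=lambda u,v:('side0',np.array([235+(u+.5)/4.5-.5,200+(v+.5)/4.5-.5]))
B=lambda u,v:('side0',np.array([285+(u-500+.5)/4.5-.5,275+(v+.5)/4.5-.5]))
o=lambda *L:[(*a,l) for a,l in L]
print('stop');st=fit(o((S(25,158),(15,-60,25)),(S(65,143),(-15,-60,25)),(S(166,258),(-15,60,25)),(S(129,298),(15,60,0)),(S(26,183),(15,-60,0)),
 (T(82,33),(15,-60,25)),(T(128,40),(-15,-60,25)),(T(28,211),(15,60,0)),(T(78,218),(-15,60,0)),(S(95,203),(0,0,25)),(T(77.5,108),(0,0,25))),[.75,.1,0])
print('cradle');cr=fit(o((S(272,212),(45,55,0)),(S(403,128),(-45,55,44)),(S(400,178),(-45,55,0)),(S(199,57),(45,-55,44)),(S(199,105),(45,-55,0)),(S(254,140),(45,30,44)),(S(340,42),(-45,-30,44)),(S(322,25),(-45,-55,44)),
 (T(242,218),(45,55,0)),(T(400,266),(-45,55,0)),(T(243,172),(45,55,44)),(T(258,136),(45,30,44)),(T(312,32),(45,-55,44)),(T(462,72),(-45,-55,44))),[.65,.1,0])
print('rack');rk=fit(o((S(487,350),(35,-70,5)),(S(692,480),(35,70,0)),(S(733,437),(-35,70,5)),(B(537,145),(35,-70,5)),(B(682,133),(-35,-70,5)),(B(726,425),(-35,70,5)),(B(562,435),(35,70,0))),[.65,.3,0])
print('blank');bl=fit(o((S(480,252),(0,-97,35.4)),(S(771,422),(0,97,35.4)),(B(605,42),(0,-97,35.4)),(B(656,445),(0,97,35.4))),[.65,.3,0])
c,s=np.cos(st[2]),np.sin(st[2]); Rm=np.array([[c,-s],[s,c]])
print('cradle in stop frame',Rm.T@(cr[:2]-st[:2]),cr[2]-st[2],'goal',st[:2]+Rm@[-.06,0])
E
python3 m1.py
```

```text
stop
[ 0.661   0.0158 -0.1136]
[[-0.5, -0.8], [0.1, -1.2], [0.7, -0.5], [-1.2, 1.7], [-0.5, 0.4], [-0.2, -0.4], [0.8, -0.3], [-0.4, 1.0], [0.4, 1.5], [-0.2, 0.3], [0.4, 0.3]]
cradle
[ 0.5083  0.0264 -0.2652]
[[-0.9, 0.8], [0.4, -0.7], [-0.6, -0.0], [-0.4, -0.7], [-1.0, 0.4], [0.1, -0.8], [0.3, 0.5], [0.4, -0.9], [-0.1, 1.3], [0.4, 1.1], [-0.1, -0.4], [0.2, 0.2], [-0.5, -0.0], [0.7, 0.2]]
rack
[0.4978 0.2911 0.1567]
[[-1.4, -1.0], [-0.6, 0.9], [6.1, -7.8], [-0.3, -0.3], [0.1, 0.7], [0.2, -0.2], [-0.2, 0.8]]
blank
[0.4984 0.2842 0.1596]
[[-1.1, -1.0], [-0.3, 0.3], [0.1, 0.4], [0.3, 0.6]]
cradle in stop frame [-0.15296749 -0.00684439] -0.15159918447302495 goal [0.60142878 0.02262765]
```

The fits agree to about 1 px: the stop is at (0.661, 0.016) with yaw −0.114, the cradle at (0.508, 0.026) with yaw −0.265, and the blank at (0.498, 0.284) with yaw 0.158. The cradle is 93 mm short of the stop and 7 mm off centre, within the stated ranges. One rack corner was misread, but the robust fit ignored it. Next I'll move in behind the cradle with the fingers spread along its length.

tcp_steps(deltas={"segments": [[0.0445, -0.258, 0, 0, 0, 1.836, 0.06], [0.0445, -0.258, 0, 0, 0, 1.836, 0.06], [0.0445, -0.258, 0, 0, 0, 1.836, 0.06], [0.0445, -0.258, 0, 0, 0, 1.836, 0.06], [0.0445, -0.258, 0, 0, 0, 1.836, 0.06], [0.0445, -0.258, 0, 0, 0, 1.836, 0.06], [0.0445, -0.258, 0, 0, 0, 1.836, 0.06], [0.0445, -0.258, 0, 0, 0, 1.836, 0.06], [0.0445, -0.258, 0, 0, 0, 1.836, 0.06], [0.0445, -0.258, 0, 0, 0, 1.836, 0.06]]})

```text
t: 1.35
ee_pos: [0.4418, 0.0445, 0.2138]
ee_rot: [0.0, 0.991, -0.135, -0.0]
contact_force: [-0.2, -0.3, -0.3]
finger_gap: 0.0597
gripper_force: 0.0
```

```bash
python3 -c "
from h import *
s=bot.read_state();print(s['joint_positions'])"
```

```text
[ 4.78969769e-02 -4.14620273e-02  2.23508840e+00  5.15046390e-06
  9.48355628e-01  1.88932473e+00]
```

tcp_steps(deltas={"segments": [[0, 0, 0.2, 0, 0, 0, 0.06], [0, 0, 0.2, 0, 0, 0, 0.06], [0, 0, 0.2, 0, 0, 0, 0.06], [0, 0, 0.2, 0, 0, 0, 0.06], [0, 0, 0.204, 0, 0, 0, 0.06]]})

```text
t: 1.98
ee_pos: [0.4424, 0.0445, 0.0105]
ee_rot: [0.0, 0.991, -0.132, -0.0]
contact_force: [-0.3, -0.1, 0.7]
finger_gap: 0.06
gripper_force: 0.0
```

```bash
python3 - <<'E'
from h import *
s=bot.read_state();print(s['joint_positions'],s['ee_pos'],s['ee_rot'])
q=s['ee_rot'];Rt=R.from_quat([q[1],q[2],q[3],q[0]]);th=np.arctan2(*Rt.as_matrix()[1::-1,0]);
yf=-0.1136;g=np.array([.6014,.0226])
for back in(.061,.075):
    tgt=g-back*np.array([np.cos(yf),np.sin(yf)]);d=Rt.inv().apply(np.r_[tgt-s['ee_pos'][:2],0]);print(back,d,'rz',-(yf-th))
E
```

```text
[4.78633563e-02 3.67099422e-01 2.28679976e+00 8.84264094e-06
 4.87846361e-01 1.88381289e+00] [0.44243072 0.04452023 0.01054493] [ 1.16806085e-05  9.91224068e-01 -1.32192441e-01 -7.55760223e-05]
0.061 [ 9.88571348e-02 -1.12962315e-02 -1.49933255e-05] rz -0.1515610188374832
0.075 [ 8.50176226e-02 -9.18249141e-03 -1.28713708e-05] rz -0.1515610188374832
```

tcp_steps(deltas={"segments": [[0.007, 0, 0, 0, 0, 0, 0.06], [0.014, -0.001, 0, 0, 0, -0.01, 0.06], [0.023, -0.002, 0, 0, 0, -0.03, 0.06], [0.032, -0.003, 0, 0, 0, -0.05, 0.06], [0.041, -0.004, 0, 0, 0, -0.07, 0.06], [0.05, -0.005, 0, 0, 0, -0.09, 0.06], [0.059, -0.006, 0, 0, 0, -0.11, 0.06], [0.067, -0.007, 0, 0, 0, -0.13, 0.06], [0.074, -0.008, 0, 0, 0, -0.15, 0.06], [0.08, -0.009, 0, 0, 0, -0.152, 0.06]]})

```text
t: 3.22
ee_pos: [0.522, 0.0322, 0.0099]
ee_rot: [0.0, 0.998, -0.056, -0.0]
contact_force: [-3.1, 0.2, 1.3]
finger_gap: 0.0597
gripper_force: 1.4
```

```bash
python3 - <<'E'
from h import *
for n in('scene','side'):snap(n,n+'1')
a=cv2.imread('pics/scene1.png')[205:280,240:350];b=cv2.imread('pics/side1.png')[195:265,235:345]
cv2.imwrite('pics/c3.png',np.hstack([cv2.resize(x,(400,300),interpolation=3) for x in(a,b)]))
o=np.zeros((600,660,3),np.uint8);o[:300,:440]=cv2.resize(a,None,fx=4,fy=4,interpolation=2);o[310:590,:440]=cv2.resize(b,None,fx=4,fy=4,interpolation=2)
cv2.imwrite('pics/c3.png',o[:,:440])
E
```

```text
(no output)
```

View pics/c3.png

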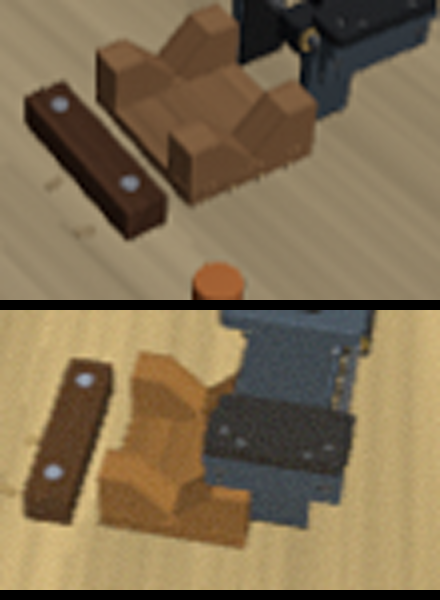

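The cradle is now nearly parallel to the stop with a gap of about 15 mm. In the scene crop its near corner is at (191,205). I'll fit its pose.

```bash
cat > m2.py <<'E'
from fit import *
S=lambda u,v:('scene1',np.array([240+(u+.5)/4-.5,205+(v+.5)/4-.5]))
T=lambda u,v:('side1',np.array([235+(u+.5)/4-.5,195+(v-310+.5)/4-.5]))
o=lambda *L:[(*a,l) for a,l in L]
cr=fit(o((S(191,205),(45,55,0)),(S(316,98),(-45,55,44)),(S(313,153),(-45,55,0)),(S(97,47),(45,-55,44)),(S(99,103),(45,-55,0)),(S(168,130),(45,30,44)),
 (T(100,524),(45,55,0)),(T(245,548),(-45,55,0)),(T(100,483),(45,55,44)),(T(138,353),(45,-55,44))),[.58,.02,-.1])
st=np.array([.661,.0158,-.1136]);c,s=np.cos(st[2]),np.sin(st[2]); Rm=np.array([[c,-s],[s,c]])
print('cradle in stop frame',Rm.T@(cr[:2]-st[:2]),cr[2]-st[2])
s=bot.read_state();print(Rm.T@(s['ee_pos'][:2]-st[:2]))
E
python3 m2.py
```

```text
[ 0.5831  0.0235 -0.1046]
[[-0.4, 0.8], [0.2, 0.8], [-0.3, 0.2], [-0.8, 0.5], [-1.4, -0.3], [0.1, -0.0], [0.8, 0.9], [1.0, 0.8], [0.1, -0.7], [0.9, -0.3]]
cradle in stop frame [-0.07831726 -0.00117299] 0.009042990795964267
[-0.13944463  0.00058786]
```

It is centred within about 1 mm and square to 0.01 rad, with 18 mm still to go. I'll finish the push gently while watching the force.

tcp_steps(deltas={"segments": [[0.006, 0, 0, 0, 0, 0, 0.06], [0.011, 0, 0, 0, 0, 0, 0.06], [0.015, 0, 0, 0, 0, 0, 0.06], [0.017, 0, 0, 0, 0, 0, 0.06], [0.0185, 0, 0, 0, 0, 0, 0.06], [0.0195, 0, 0, 0, 0, 0, 0.06], [0.0195, 0, 0, 0, 0, 0, 0.06]]})

```text
t: 4.2
ee_pos: [0.5393, 0.0301, 0.0096]
ee_rot: [0.0, 0.998, -0.056, -0.002]
contact_force: [-10.3, 1.3, 6.3]
finger_gap: 0.06
gripper_force: 5.2
```

tcp_steps(deltas={"segments": [[0.0008, 0, -0.001, 0, 0, 0, 0.06], [0.0012, 0, -0.001, 0, 0, 0, 0.06], [0.0012, 0, -0.001, 0, 0, 0, 0.06]]})

```text
t: 4.58
ee_pos: [0.5394, 0.0299, 0.01]
ee_rot: [0.0, 0.998, -0.056, -0.003]
contact_force: [-11.0, -0.3, 0.8]
finger_gap: 0.0602
gripper_force: 5.8
```

```bash
python3 -c "
from h import *
print(bot.read_state()['wrist_torque'])"
```

```text
[0.20144894 2.01294777 0.46883294]
```

Seated at 11 N, with the finger position matching the expected contact within 1–2 mm. Now I'll back off and lift.

tcp_steps(deltas={"segments": [[-0.01, 0, 0, 0, 0, 0, 0.06], [-0.03, 0, 0, 0, 0, 0, 0.06], [-0.03, 0, -0.06, 0, 0, 0, 0.07], [-0.03, 0, -0.12, 0, 0, 0, 0.08], [-0.03, 0, -0.15, 0, 0, 0, 0.09]]})

```text
t: 5.2
ee_pos: [0.5136, 0.0334, 0.1643]
ee_rot: [-0.0, 0.998, -0.057, 0.002]
contact_force: [1.2, -0.5, -0.2]
finger_gap: 0.0868
gripper_force: 0.0
```

```bash
cat > go.py <<'E'
from h import *
import sys
x,y,z,th=map(float,sys.argv[1:])  # th: world angle of tool x
s=bot.read_state();q=s['ee_rot'];Rt=R.from_quat([q[1],q[2],q[3],q[0]])
Rg=R.from_euler('z',th)*R.from_euler('x',np.pi)
print(np.round(Rt.inv().apply(np.array([x,y,z])-s['ee_pos']),4),np.round((Rt.inv()*Rg).as_rotvec(),4),s['joint_positions'].round(2) if hasattr(s['joint_positions'],'round') else s['joint_positions'])
E
python3 go.py .4984 .2842 .16 1.7296
```

```text
[-0.0434 -0.2475  0.0043] [ 0.004  -0.004  -1.8428] [0.02 0.16 2.13 0.   0.85 1.7 ]
```

tcp_steps(deltas={"segments": [[-0.043, -0.247, 0.004, 0, 0, -1.843, 0.07], [-0.043, -0.247, 0.004, 0, 0, -1.843, 0.07], [-0.043, -0.247, 0.004, 0, 0, -1.843, 0.07], [-0.043, -0.247, 0.004, 0, 0, -1.843, 0.07], [-0.043, -0.247, 0.004, 0, 0, -1.843, 0.07], [-0.043, -0.247, 0.004, 0, 0, -1.843, 0.07], [-0.043, -0.247, 0.004, 0, 0, -1.843, 0.07], [-0.043, -0.247, 0.004, 0, 0, -1.843, 0.07], [-0.043, -0.247, 0.004, 0, 0, -1.843, 0.07], [-0.043, -0.247, 0.004, 0, 0, -1.843, 0.07]]})

```text
t: 6.45
ee_pos: [0.4976, 0.2837, 0.1572]
ee_rot: [0.0, 0.647, 0.763, 0.001]
contact_force: [-0.5, 0.1, 0.9]
finger_gap: 0.0701
gripper_force: 0.0
```

```bash
python3 - <<'E'
from h import *
for n in('scene','side','wrist'):snap(n,n+'2')
a=cv2.imread('pics/wrist2.png')
b=cv2.imread('pics/scene2.png')[205:280,240:340];c=cv2.imread('pics/side2.png')[195:265,235:345]
o=np.zeros((720,1000,3),np.uint8);o=np.zeros((600,800,3),np.uint8)
o[:262,:350]=cv2.resize(a,(350,262),interpolation=cv2.INTER_AREA)
o[:300,400:800]=cv2.resize(b,None,fx=4,fy=4,interpolation=2)
o[310:590,:440]=cv2.resize(c,None,fx=4,fy=4,interpolation=2)
cv2.imwrite('pics/c4.png',o)
E
python3 go.py .4984 .2842 .02 1.7296
```

```text
[0.0004 0.0008 0.1371] [ 0.0008 -0.0003 -0.0025] [0.48 0.26 2.02 0.   0.86 0.32]
```

View pics/c4.png

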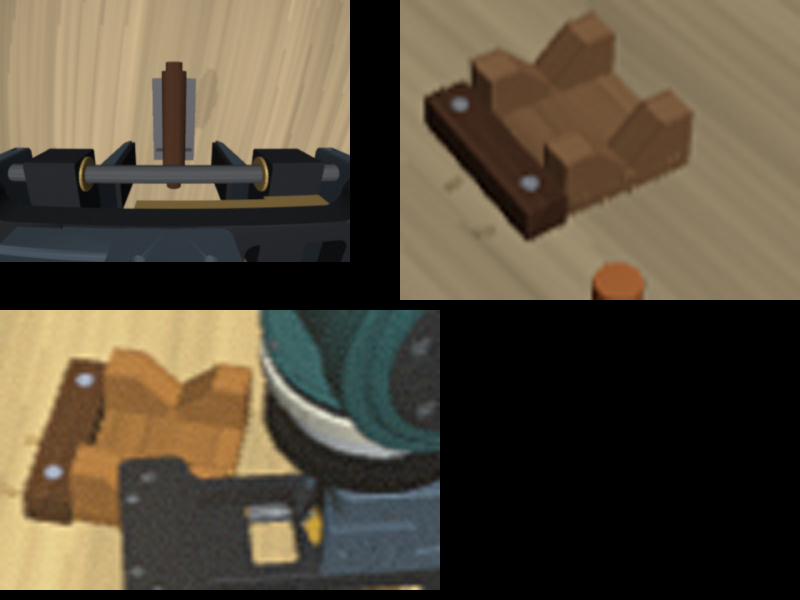

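The cradle sits flat against the stop: its edge follows the batten in both views, and the ends are evenly placed. In the wrist view the blank lies centred between the fingers at (174,125). Next I'll go down and grip.

tcp_steps(deltas={"segments": [[0, 0.001, 0.06, 0, 0, 0, 0.07], [0, 0.001, 0.11, 0, 0, 0, 0.07], [0, 0.001, 0.135, 0, 0, 0, 0.07], [0, 0.001, 0.141, 0, 0, 0, 0.07], [0, 0.001, 0.141, 0, 0, 0, 0.02], [0, 0.001, 0.141, 0, 0, 0, 0.02], [0, 0.001, 0.141, 0, 0, 0, 0.02], [0, 0.001, 0.141, 0, 0, 0, 0.02], [0, 0.001, 0.141, 0, 0, 0, 0.02], [0, 0.001, 0.141, 0, 0, 0, 0.02]]})

```text
t: 7.85
ee_pos: [0.4983, 0.2837, 0.0163]
ee_rot: [-0.0, 0.649, 0.761, -0.0]
contact_force: [-3.4, -0.7, 7.6]
finger_gap: 0.0356
gripper_force: 30.0
```

tcp_steps(deltas={"segments": [[0, 0, 0, 0, 0, 0, 0.02], [0, 0, 0, 0, 0, 0, 0.02], [0, 0, -0.03, 0, 0, 0, 0.02], [0, 0, -0.08, 0, 0, 0, 0.02], [0, 0, -0.12, 0, 0, 0, 0.02], [0, 0, -0.12, 0, 0, 0, 0.02]]})

```text
t: 8.6
ee_pos: [0.5002, 0.2845, 0.139]
ee_rot: [0.001, 0.649, 0.761, 0.002]
contact_force: [0.6, 0.1, -1.7]
finger_gap: 0.0351
gripper_force: 30.0
```

```bash
python3 - <<'E'
from h import *
for n in('scene','side','wrist'):snap(n,n+'3')
a=cv2.imread('pics/scene3.png');b=cv2.imread('pics/side3.png')
cv2.imwrite('pics/c5.png',np.hstack([cv2.resize(a[190:310,280:440],None,fx=2.5,fy=2.5,interpolation=2),cv2.resize(b[200:320,260:420],None,fx=2.5,fy=2.5,interpolation=2)]))
w=cv2.imread('pics/wrist3.png')
o=np.zeros((600,800,3),np.uint8);o[:300]=cv2.imread('pics/c5.png');o[300:,:400]=cv2.resize(w,(400,300));cv2.imwrite('pics/c5.png',o)
E
python3 go.py .6014 .0226 .13 1.4572
```

```text
[-0.2739  0.0609  0.0051] [-0.001   0.0005  0.2726] [ 0.48  0.29  2.03 -0.    0.82  0.32]
```

View pics/c5.png

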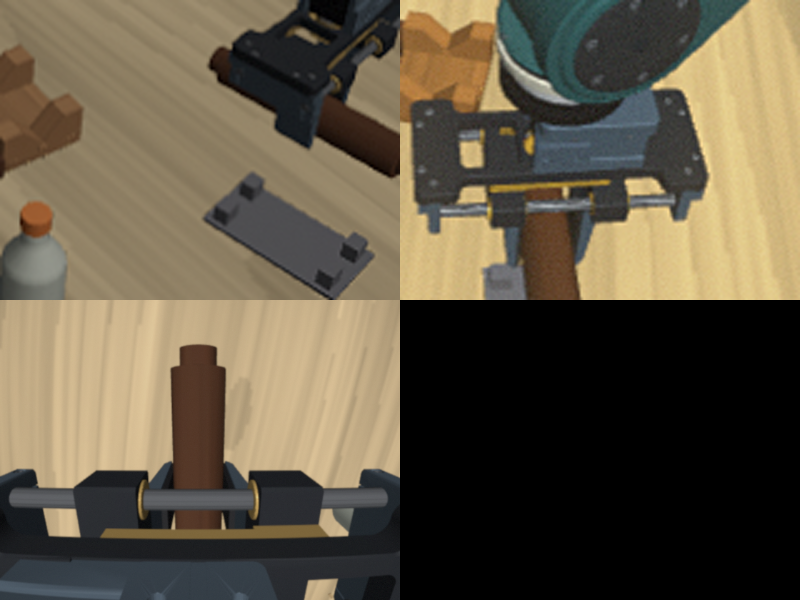

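The blank is lifted straight with its end at (198,346) in the wrist view, and the rack is undisturbed. I'll refit the cradle in its final place, and check where the blank's end sits in the tool frame and how far away the bottle is.

```bash
cat > m3.py <<'E'
from fit import *
S=lambda u,v:('scene2',np.array([240+(u-400+.5)/4-.5,205+(v+.5)/4-.5]))
T=lambda u,v:('side2',np.array([235+(u+.5)/4-.5,195+(v-310+.5)/4-.5]))
o=lambda *L:[(*a,l) for a,l in L]
cr=fit(o((S(693,112),(-45,55,44)),(S(690,165),(-45,55,0)),(S(545,140),(45,30,44)),(S(592,12),(-45,-55,44)),(S(614,32),(-45,-30,44)),(S(472,60),(45,-55,44)),
 (T(115,347),(45,-55,44)),(T(251,368),(-45,-55,44)),(T(73,447+5),(45,30,44))),[.6,.02,-.1])
st=np.array([.661,.0158,-.1136]);c,s=np.cos(st[2]),np.sin(st[2]); Rm=np.array([[c,-s],[s,c]])
print('cradle in stop frame',Rm.T@(cr[:2]-st[:2]),cr[2]-st[2])
print('glue',ray('scene0',(418/1.4286,455/1.4286),0))
s=bot.read_state();q=s['ee_rot'];Rt=R.from_quat([q[1],q[2],q[3],q[0]])
p=ray('wrist3',(198*1.4,46*1.4),s['ee_pos'][2]+.019+.012);print('stub end in tool',Rt.inv().apply(p-s['ee_pos']))
p=ray('wrist3',(198*1.4,68*1.4),s['ee_pos'][2]+.019+.018);print('shoulder (85) in tool',Rt.inv().apply(p-s['ee_pos']))
E
python3 m3.py
```

```text
[ 0.601   0.0229 -0.0993]
[[0.2, 0.1], [-0.2, 0.1], [-0.2, 0.5], [-0.0, -0.1], [0.0, 0.4], [-0.6, 0.1], [-0.4, 0.6], [0.4, 0.3], [2.0, -1.4]]
cradle in stop frame [-0.060417    0.00023917] 0.014305839177504012
glue [7.40406670e-01 2.23330615e-01 1.11022302e-16]
stub end in tool [ 0.09532455  0.00033776 -0.03103676]
shoulder (85) in tool [ 0.08219748  0.00032385 -0.03703174]
```

tcp_steps(deltas={"segments": [[-0.06, 0.013, 0, 0, 0, 0.06, 0.02], [-0.12, 0.027, 0, 0, 0, 0.12, 0.02], [-0.17, 0.038, 0, 0, 0, 0.17, 0.02], [-0.22, 0.049, 0, 0, 0, 0.22, 0.02], [-0.26, 0.058, 0, 0, 0, 0.25, 0.02], [-0.274, 0.061, 0, 0, 0, 0.266, 0.02], [-0.274, 0.061, 0, 0, 0, 0.266, 0.02], [-0.274, 0.061, 0, 0, 0, 0.266, 0.02]]})

```text
t: 9.75
ee_pos: [0.6014, 0.0238, 0.1354]
ee_rot: [-0.0, 0.744, 0.669, -0.0]
contact_force: [0.4, 0.0, -0.6]
finger_gap: 0.035
gripper_force: 30.0
```

```bash
python3 go.py .601 .0227 .0265 1.4638
```

```text
[-0.0012 -0.0002  0.1089] [-0.0011 -0.      0.0011] [0.   0.33 1.97 0.   0.84 0.11]
```

tcp_steps(deltas={"segments": [[0, 0, 0.04, 0, 0, 0, 0.02], [0, 0, 0.08, 0, 0, 0, 0.02], [0, 0, 0.098, 0, 0, 0, 0.02], [0, 0, 0.104, 0, 0, 0, 0.02], [0, 0, 0.104, 0, 0, 0, 0.02]]})

```text
t: 10.38
ee_pos: [0.6026, 0.0231, 0.0326]
ee_rot: [0.0, 0.744, 0.668, 0.0]
contact_force: [-0.2, 0.2, -0.6]
finger_gap: 0.0356
gripper_force: 30.0
```

```bash
python3 -c "
from h import *
s=bot.read_state();print(s['ee_pos'],s['contact_force'],s['wrist_torque'])"
```

```text
[0.60255932 0.02311287 0.0325994 ] [-0.20409398  0.19305061 -0.6078882 ] [-0.03981553 -0.0165787   0.02156069]
```

tcp_steps(deltas={"segments": [[0, -0.0008, 0.002, 0, 0, 0, 0.02], [0, -0.0008, 0.004, 0, 0, 0, 0.02], [0, -0.0008, 0.005, 0, 0, 0, 0.02], [0, -0.0008, 0.005, 0, 0, 0, 0.02]]})

```text
t: 10.88
ee_pos: [0.6015, 0.0229, 0.0271]
ee_rot: [0.0, 0.744, 0.668, 0.0]
contact_force: [-0.2, -0.6, 0.3]
finger_gap: 0.0352
gripper_force: 30.0
```

```bash
python3 -c "
from h import *
s=bot.read_state();print(s['ee_pos'],s['contact_force'],s['wrist_torque'])"
```

```text
[0.60149633 0.02285112 0.02712782] [-0.22102442 -0.55783813  0.27144363] [ 0.0368612  -0.06768164 -0.06626288]
```

tcp_steps(deltas={"segments": [[0, 0, 0.001, 0, 0, 0, 0.02], [0, 0, 0.0015, 0, 0, 0, 0.02], [0, 0, 0.0015, 0, 0, 0, 0.02]]})

```text
t: 11.25
ee_pos: [0.6016, 0.0229, 0.0267]
ee_rot: [-0.0, 0.744, 0.668, 0.0]
contact_force: [-8.5, -0.6, 23.4]
finger_gap: 0.035
gripper_force: 30.0
```

```bash
python3 -c "
from h import *
s=bot.read_state();print(s['ee_pos'],s['contact_force'],s['wrist_torque'])"
```

```text
[0.60163557 0.0229426  0.02673119] [-8.52274198 -0.60722795 23.41252338] [ 0.00388815  1.490608   -0.1363283 ]
```

tcp_steps(deltas={"segments": [[0, -0.0003, -0.0006, 0, 0, 0, 0.02], [0, -0.0003, -0.0006, 0, 0, 0, 0.02], [0, -0.0003, -0.0006, 0, 0, 0, 0.02]]})

```text
t: 11.62
ee_pos: [0.6016, 0.0229, 0.0268]
ee_rot: [0.0, 0.744, 0.668, 0.0]
contact_force: [-1.9, -0.5, 9.4]
finger_gap: 0.0357
gripper_force: 30.0
```

```bash
python3 -c "
from h import *
s=bot.read_state();print(s['ee_pos'],s['contact_force'],s['wrist_torque'])"
```

```text
[0.60161986 0.02291807 0.02684954] [-1.91347123 -0.47140927  9.40880881] [-0.01021693  0.42520675 -0.14070564]
```

About 9.4 N down with only about 2 N sideways, toward the stop, so both slopes are loaded. I'll hold and check visually.

tcp_steps(deltas={"segments": [[0, -0.0001, 0, 0, 0, 0, 0.02], [0, -0.0001, 0, 0, 0, 0, 0.02], [0, -0.0001, 0, 0, 0, 0, 0.02], [0, -0.0001, 0, 0, 0, 0, 0.02], [0, -0.0001, 0, 0, 0, 0, 0.02], [0, -0.0001, 0, 0, 0, 0, 0.02]]})

```text
t: 12.38
ee_pos: [0.6016, 0.0229, 0.0268]
ee_rot: [0.0, 0.744, 0.668, 0.0]
contact_force: [-1.9, -0.3, 10.4]
finger_gap: 0.0357
gripper_force: 30.0
```

```bash
python3 - <<'E'
from h import *
for n in('scene','side'):snap(n,n+'4')
a=cv2.imread('pics/scene4.png')[180:290,220:350];b=cv2.imread('pics/side4.png')[180:290,220:350]
cv2.imwrite('pics/c6.png',np.hstack([cv2.resize(x,None,fx=3,fy=3,interpolation=2) for x in(a,b)]))
for i in range(1):
    s=bot.read_state();print(s['contact_force'],s['wrist_torque'])
for n in('scene4','side4'):
    yf=-.107;e=np.array([-np.sin(yf),np.cos(yf)])
    P=[[.601+e[0]*k,.0227+e[1]*k,.0455] for k in(-.097,-.085,.085,.097)]
    print(n,((proj(n,P)-[220,180]+.5)*3).round().tolist())
E
```

```text
[-2.29407714  0.11433961  9.125923  ] [-0.0084049   0.255462   -0.14189226]
scene4 [[133.0, 73.0], [140.0, 81.0], [255.0, 202.0], [264.0, 211.0]]
side4 [[193.0, 48.0], [190.0, 57.0], [145.0, 207.0], [142.0, 219.0]]
```

View pics/c6.png

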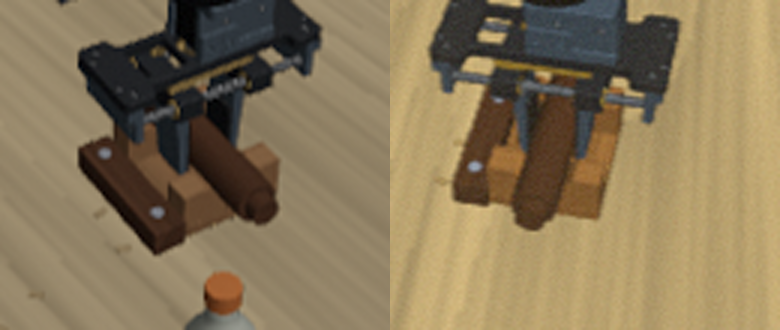

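The blank lies in the V, with its end at (264,208) against a predicted (264,211). The cradle is still flat on the stop and the pressure is steady at 9–10 N. Handing in.

```bash
python3 -c "
from rig import bot
print(bot.finish_job())"
```

```text
the job is handed in; nothing more can be done
None
```

The job is handed in after about 12.5 s of robot time: the cradle is square and centred against the stop, and the blank lies evenly in the V, still gripped and pressed down with about 10 N; the plane, glue bottle and jar were not touched.

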